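Zero the valve tester's dial and set it three clicks up

TASK

Lift the green cover off the valve tester's sloping panel and stand it upright on the blue mat, setting it down rather than dropping it. Then turn the red dial anticlockwise all the way to its stop, and from there three clicks back clockwise, and let go. Handle the dial gently, with a light grip and without forcing it against the stop, and leave the other things on the table where they are.

Things in the scene. Friction and masses are not known exactly. Their poses are not given: they have to be found in the camera images.
- tester: Valve tester: fixed grey wedge case, wood sides, 240 x 240 mm, left or right of the mat. Origin: centre of its underside; z up; x from its low front edge (30 mm high) to its high rear edge (169 mm). Its black panel rises towards +x at 30 degrees: outward normal (-0.5, 0, 0.866) in this frame. Cover's ledge, meter and sockets on the panel are at most 13 mm high.
- cover_grip (a point): Loose green cover, about 0.25 kg: box open below, 130 x 130 x 64 mm, with a black grip rib on top (90 mm along its y, 14 mm thick along its x, 40 mm high). This point: middle of the rib, 84 mm above the cover's rim; z up out of the rib. At first it stands on the panel over the dial, tilted like it (x up the slope), against a 12 mm ledge; 70 mm of lift along the panel's normal clears the dial.
- mat: Blue felt mat, fixed, 200 x 200 mm, 4 mm thick. Origin: centre of its underside on the table; x and y along its sides.
- dial_grip (a point): Grip point on the dial's axis, 30 mm out from the panel. z: the axis, out of the panel; x: along the red grip bar to its white pointer end (turns with the dial). Bar 66 mm long, 16 mm thick, 10 to 46 mm out from the panel, on a grey disc 76 mm across. The axis meets the panel on the tester's centre line, 46 mm in front of its origin (towards the low edge) and 72.5 mm above the table.
- dial (a joint): Dial angle, rad: 0 at the anticlockwise stop, growing clockwise seen facing the panel. 9 clicks 0.419 rad (24 degrees) apart, 0 to 3.35, dots on the panel (the stop's is red); hard stops 0.04 beyond the end clicks. A sprung detent (up to 0.2 N m) pulls it into the nearest click, where it stays. At 1.676 the pointer points straight up the slope. It starts on the third to sixth click.
- dial_bar: The dial's red grip bar with its grey disc, turning with the dial; delicate: a grip of 20 to 40 N is enough, and more than 110 N in all (both fingers' contact forces added, as from a hard grip or from twisting on against the stop) is too much. Origin on the dial's axis at the panel's surface; axes as for the dial's grip point.
- carton_red: Bystander, to be left alone: a red valve carton, 54 x 54 mm and 120 mm tall, standing in the gap between tester and mat. Origin: centre of its underside.
- valve_tall: Bystander, to be left alone: a glass radio valve standing on its black base, 54 mm in diameter, 130 mm tall, in the gap between tester and mat, farther back. Origin: centre of its underside.
- screwdriver: Bystander, to be left alone: a screwdriver, 180 mm long, lying in front of the tester (on the robot's side). Origin: centre of its underside.
- multimeter: Bystander, to be left alone: a yellow multimeter, 75 x 145 x 40 mm, lying behind the tester. Origin: centre of its underside.
- carton_yellow: Bystander, to be left alone: a yellow valve carton, 60 x 60 mm and 110 mm tall, standing behind the mat. Origin: centre of its underside.
- valve_short: Bystander, to be left alone: a glass radio valve standing on its black base, 52 mm in diameter, 100 mm tall, behind the mat. Origin: centre of its underside.
- tin: Bystander, to be left alone: a round tin, 66 mm in diameter, 85 mm tall, in front of the mat (on the robot's side). Origin: centre of its underside.
There are look-alikes about, which are no part of the job. There is more than one size of the part that bears cover_grip; the job needs the largest.

How it is judged:
By the outcome, as a careful person would: the job done as asked, in the order asked, and still so for the second after the job is handed in, with the robot touching nothing.
It also fails if it takes over 70 s, if anything falls off the work surface, if the arm or the gripper's body presses on something with over 40 N, if the wrist force passes 120 N, or if a joint passes its speed limit or range.

ROBOT

A 6-joint arm with a two-finger parallel gripper is mounted at the origin on the work surface. World frame = base frame: x ahead of the robot, y to its left, z up, the work surface at z = 0. Lengths are in m, angles in rad, forces in N, time in s.
With the tool pointing down it reaches from about 0.275 to 0.875 m from the base axis. Payload 12.5 kg.
Tool frame: the origin (TCP) lies at the very end of the fingers, on their centre line; the grasp point (between the pads) lies 19 mm behind it; z points along the fingers, y is the line along which they close (so a half turn about z gives the same grasp; the last joint's range is limited). The gripper opens to 85 mm and grips with 20 to 120 N. Pads are 22 mm wide; open, the fingers measure 114 mm over their backs; the gripper's body (76 mm by 85 mm) begins 54 mm behind the grasp point. The pads swing forward as they close: fully open they stand 13 mm farther back than shut.
Start: joints at [-1.268, 0.351, 1.652, -0, 1.139, -0.085], TCP at [0.208, -0.509, 0.231] pointing down, gripper open.
Joint ranges: [-2.75, 2.75], [-0.79, 2.1], [0.01, 2.65], [-1.57, 4.71], [0.07, 3.14], [-2.87, 2.87]. Speed limits (rad/s): [2.22, 2.22, 2.79, 3.14, 3.14, 3.14].

INTERFACE

Orientations are given as a rotation vector (axis times angle).
In Python, from cell import observe, snapshot, calibration, hand_in gives the robot as it stands.
- The arm moves only by the tool apply_moves, never from a script. Its argument "motion" is one flat list of numbers, 7 for each row, row after row: the closure, from 0 (fully open) to 1 (shut), then the shift along the tool's x, y, z in mm, then the turn, a rotation vector about the tool's x, y, z in degrees. In form: [fingers, x, y, z, ax, ay, az, fingers, x, y, z, ax, ay, az, ...]. A call has 1 to 8 rows; each row is the pose to reach, as a shift and turn from the pose commanded when the call began, along the tool's axes at that moment; what a row does not reach only later rows make up. A row lasts 1/10 s, in which the tool goes at most 50 mm and 8.59 degrees, less where a joint would pass 70% of its speed; a pose out of reach is approached as far as the arm can. A call with a gripper value outside its range is refused whole. The fingers move at their own pace and stop on an object; "force" is the grip in N (left out, the last holds). Time passes only in rows, so rows that repeat a pose let the fingers close. It gives the time, the measured TCP pose, the force, the opening and the grip force at its end, in the units of the state.
- observe(): the state, without advancing time (a new reading comes with each control period).
- snapshot(name): name is "side" or "top" or "wrist"; returns (picture, depth): 480x640x3 uint8, red, green, blue; 480x640 float32, m along the optical axis (not along the pixel's ray), 0 where there is no reading.
- calibration(name): a dict with "intrinsics" (3x3 intrinsics, pixels), "camera_from_world" (4x4, takes a point from world to camera coordinates). Camera axes: x right, y up, looking along -z (the intrinsics and any distortion apply to the point x, -y, -z); pixel columns grow to the right and rows downward; lengths in m; the calibration is good to about 2 mm. A picture is of the moment at which its call begins: read the wrist's pose just before it. calibration takes no time and is no camera call; for the wrist camera it gives the pose at the moment of the call.
- hand_in(): hands the job in; it is judged then, once.
The state is a dict: "time_s": time; "qpos": joint angles; "joint_vel": joint speeds; "effort": joint torques, N m; "eef_pos": TCP position; "tcp_rot": TCP orientation; "wrist_force": force on the tool from outside, world axes, zero at the start; "torque": the same for the moment, N m; "opening": finger opening in m; "grip_force": force on a finger pad.
Only numpy, scipy, OpenCV 4.12 (cv2) and the standard library are available. Lean on these libraries where they do the work, as an engineer would, in place of code of your own. Each camera call takes 0.05 s, during which the arm holds its last target. There are 200 camera calls.

## Working session

There is one attempt and no reset: what is moved stays moved. The work goes in short steps, Python scripts to look and compute and a tool call to move; the robot and the scene stay as the last step left them, time stands still between calls to the robot, and variables do not carry over. Pictures are saved under pics/ and viewed, at most 10 in all, crops included, and the job is handed in when it is done.

Besides the shell and the picture viewer there is one more tool, called after "Request:" as name(argument=value, ...) on one line, values as JSON. apply_moves: Moves the arm, as the interface text tells. Its arguments: {"type":"object","properties":{"motion":{"type":"array","items":{"type":"number"}},"force":{"type":"number"}},"required":["motion"]}

```bash
mkdir -p pics; ls; cat > h.py <<'E'
import numpy as np, cv2
from cell import observe, snapshot, calibration, hand_in
from scipy.spatial.transform import Rotation as R
def cloud(name):
    c=calibration(name); p,d=snapshot(name)
    K=np.array(c["intrinsics"]); T=np.linalg.inv(np.array(c["camera_from_world"]))
    v,u=np.mgrid[0:480,0:640]
    P=np.stack([(u-K[0,2])/K[0,0]*d,-(v-K[1,2])/K[1,1]*d,-d],-1)
    W=P@T[:3,:3].T+T[:3,3]; W[d==0]=np.nan
    return p,d,W
def save(n,p): cv2.imwrite("pics/"+n+".png",p[...,::-1])
E
python3 - <<'E'
from h import *
for n in("top","side"):
    c=calibration(n);print(n,{k:(np.round(v,3).tolist() if not isinstance(v,str) else v) for k,v in c.items()})
    p,d,W=cloud(n);save(n,p);np.savez("/tmp/"+n,p=p,W=W)
print(observe())
E
```

```text
pics
top {'intrinsics': [[521.292, 0.0, 323.546], [0.0, 521.292, 241.0], [0.0, 0.0, 1.0]], 'camera_from_world': [[0.019, -1.0, -0.01, -0.068], [0.992, 0.017, 0.126, -0.512], [-0.126, -0.013, 0.992, -1.395], [0.0, 0.0, 0.0, 1.0]]}
side {'intrinsics': [[599.795, 0.0, 320.89], [0.0, 599.795, 235.819], [0.0, 0.0, 1.0]], 'camera_from_world': [[-0.901, -0.433, 0.01, 0.409], [0.336, -0.684, 0.648, -0.296], [-0.274, 0.587, 0.762, -1.504], [0.0, 0.0, 0.0, 1.0]]}
{'time_s': 0.1, 'qpos': array([-1.26760866e+00,  3.51170991e-01,  1.65233364e+00, -5.68162034e-06,
        1.13910928e+00, -8.46154342e-02]), 'joint_vel': array([-0.0014029 , -0.00063364, -0.00138736, -0.00019819,  0.00147421,
       -0.00047276]), 'effort': array([ 1.73699937e-04, -5.06836259e+01, -2.91874945e+01, -1.11757017e-04,
        2.63106544e-03, -3.28529353e-06]), 'eef_pos': array([ 0.2079139 , -0.50887663,  0.23082854]), 'tcp_rot': array([-3.08172264e+00, -6.05157842e-01,  1.82963389e-04]), 'wrist_force': array([-0.24000917, -0.02201768, -0.27342276]), 'torque': array([ 0.03116169, -0.05098853, -0.02298487]), 'grip_force': 0.0, 'opening': 0.08567741031173402}
```

View pics/top.png

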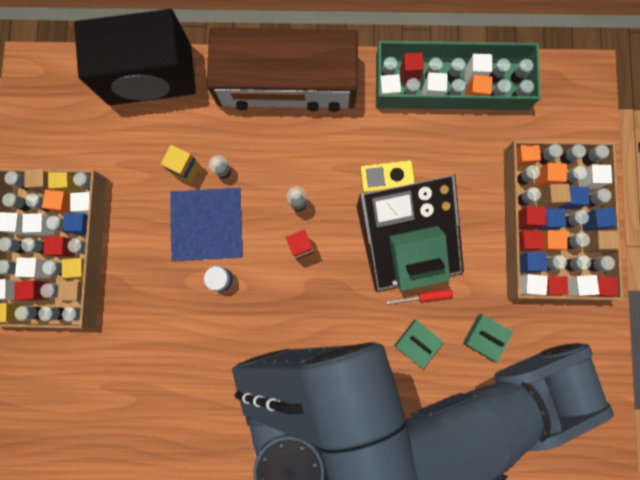

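View pics/side.png

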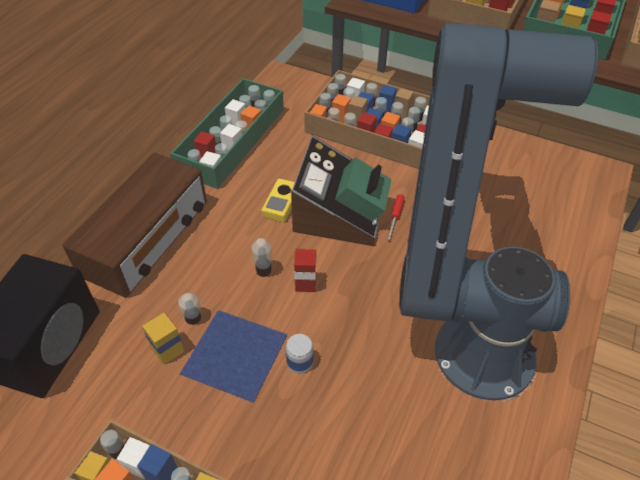

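The top view shows the tester at about (412,232). The green candidates are the cover on the panel at (420,258), which is the largest, and two smaller look-alikes on the table at (419,343) and (488,338). The mat is at (206,224), the red carton at (300,243), and the tall valve at (297,198).

```bash
cat > m1.py <<'E'
from h import *
z=np.load("/tmp/top.npz");p,W=z["p"],z["W"]
c=calibration("top")
hsv=cv2.cvtColor(p,cv2.COLOR_RGB2HSV)
H,S,V=[hsv[...,i].astype(int) for i in range(3)]
# mat
m=(H>105)&(H<130)&(S>90); m[:, :160]=0; m[:,260:]=0; m[:180]=0; m[270:]=0
print("mat z",np.nanmedian(W[m][:,2]))
r=cv2.minAreaRect(W[m&~np.isnan(W[...,0])][:,:2].astype(np.float32)*1000);print("mat",r)
# tester region
v,u=np.mgrid[0:480,0:640]
roi=(u>355)&(u<470)&(v>170)&(v<300)&~np.isnan(W[...,0])
g=roi&(H>60)&(H<95)&(S>80)
P=W[g]; print("green",len(P),P.min(0),P.max(0))
def plane(P,tol=.003,it=400):
    rng=np.random.default_rng(0);b=None;bn=0
    for _ in range(it):
        q=P[rng.choice(len(P),3,False)];n=np.cross(q[1]-q[0],q[2]-q[0])
        if np.linalg.norm(n)<1e-9: continue
        n/=np.linalg.norm(n);k=abs((P-q[0])@n)<tol
        if k.sum()>bn: bn=k.sum();b=k
    Q=P[b];o=Q.mean(0);n=np.linalg.svd(Q-o)[2][2];n*=np.sign(n[2]);return n,o,b
n,o,b=plane(P);print("cover top",n,o,b.sum(),"yaw",np.degrees(np.arctan2(-n[1],-n[0])))
pan=roi&(V<70)&(v<285)&(W[...,2]>.02)
n2,o2,b2=plane(W[pan]);print("panel",n2,o2,b2.sum(),"yaw",np.degrees(np.arctan2(-n2[1],-n2[0])))
# whole tester above-table outline
pp=roi&(abs((W-o2)@n2)<.006)
r=cv2.minAreaRect(W[pp][:,:2].astype(np.float32)*1000);print("panel rect xy",r)
print("cover top dist to panel",(o-o2)@n2)
rib=roi&(((W-o)@n)>.012)&(((W-o)@n)<.06);rib=rib&(u>395)&(u<450)&(v>225)
Q=W[rib];print("rib",len(Q),Q.mean(0),((Q-o)@n).max())
top=Q[((Q-o)@n)>.033];print("ribtop",len(top),top.mean(0))
pcd=np.linalg.svd(top-top.mean(0))[2][0];print("rib dir",pcd,np.ptp((top-top.mean(0))@pcd))
# cover top rect in-plane
e1=np.array([1,0,0])-n*n[0];e1/=np.linalg.norm(e1);e2=np.cross(n,e1)
D=P[b]-o; r=cv2.minAreaRect(np.stack([D@e1,D@e2],1).astype(np.float32)*1000);print("covertop rect",r, "ctr",o+e1*r[0][0]/1e3+e2*r[0][1]/1e3)
crop=cv2.resize(p[160:370,340:520],None,fx=3,fy=2.8,interpolation=2);save("crop",crop)
for nm,(a,b_,c_,d_) in dict(redcarton=(285,315,228,258),vtall=(285,310,184,214),tin=(203,234,264,295),vshort=(208,232,152,180),cy=(160,196,144,178)).items():
    k=(u>a)&(u<b_)&(v>c_)&(v<d_)&(W[...,2]>.04);q=W[k];print(nm,len(q),q.mean(0).round(3),q.min(0).round(3),q.max(0).round(3))
E
python3 m1.py
```

```text
mat z 0.005000777624127872
mat ((559.9247436523438, 273.90966796875), (193.51950073242188, 195.76014709472656), 3.876926898956299)
green 2269 [ 0.38407715 -0.38271923  0.08913403] [ 0.54442809 -0.23025441  0.16771944]
cover top [-0.4876784  -0.10818096  0.86629479] [ 0.45762047 -0.30645082  0.13189022] 1366 yaw 12.507307873160867
panel [-0.48476853 -0.11338385  0.86726211] [ 0.54176679 -0.28975277  0.10916055] 2757 yaw 13.164415856366531
panel rect xy ((493.5511169433594, -306.8123779296875), (316.1663513183594, 256.5091857910156), 13.040807723999023)
cover top dist to panel 0.06239735835745528
rib 364 [ 0.4381038  -0.31277224  0.15742281] 0.0457995858088346
ribtop 214 [ 0.43322264 -0.31444205  0.16244502]
rib dir [-0.21641857  0.97629999  0.00115816] 0.09044471176006266
covertop rect ((-6.456050872802734, -4.270225524902344), (130.99928283691406, 130.4667510986328), 14.171530723571777) ctr [ 0.45198419 -0.31029799  0.12823686]
redcarton 505 [0.496 0.003 0.115] [ 0.464 -0.03   0.04 ] [0.533 0.038 0.129]
vtall 377 [0.617 0.013 0.112] [ 0.597 -0.011  0.057] [0.649 0.041 0.136]
tin 544 [0.404 0.218 0.081] [0.373 0.189 0.04 ] [0.438 0.253 0.096]
vshort 343 [0.708 0.226 0.086] [0.687 0.204 0.042] [0.737 0.254 0.111]
cy 747 [0.712 0.332 0.099] [0.678 0.298 0.04 ] [0.755 0.376 0.119]
```

View pics/crop.png

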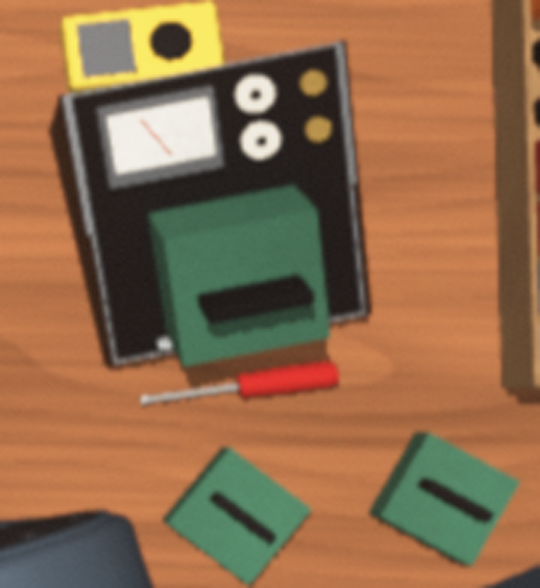

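The crop confirms the choice: the large green cover sits on the black panel with its rib up, and the two loose ones near (240,515) and (445,495) in the crop are smaller. The cover-grip estimate from the rib top agrees with the one from the cover top's centre to 1 mm, at about (0.4425,-0.312,0.145). The yaw is 12.8°.

```bash
cat >> h.py <<'E'
YAW=np.radians(12.8)
def tester_R(): return R.from_euler("z",YAW)
N=tester_R().apply([-.5,0,.866025]); EX=tester_R().apply([.866025,0,.5])
def frame(z,y):
    z=z/np.linalg.norm(z);y=y-z*(y@z);y/=np.linalg.norm(y)
    return np.stack([np.cross(y,z),y,z],1)
GRIP=np.array([.4425,-.3123,.1453])
def rel(pos,M):
    s=observe();A=R.from_rotvec(s["tcp_rot"])
    d=A.inv().apply(np.array(pos)-s["eef_pos"])*1e3
    t=np.degrees((A.inv()*R.from_matrix(M)).as_rotvec())
    print("shift mm",d.round(1),"turn deg",t.round(2),"|",s["time_s"],s["eef_pos"].round(4),s["wrist_force"].round(1),s["qpos"].round(2),round(s["opening"],4),s["grip_force"])
E
python3 - <<'E'
from h import *
M=frame(-N,EX)
rel(GRIP+.07*N,M)
E
```

```text
shift mm [257. -99.  25.] turn deg [-24.89  21.02 -78.62] | 0.1 [ 0.2079 -0.5089  0.2308] [-0.2 -0.  -0.3] [-1.27  0.35  1.65 -0.    1.14 -0.08] 0.0857 0.0
```

Request:
apply_moves(motion=[0,257,-99,0,-25,21,-78.5,0,257,-99,0,-25,21,-78.5,0,257,-99,0,-25,21,-78.5,0,257,-99,0,-25,21,-78.5,0,257,-99,0,-25,21,-78.5,0,257,-99,0,-25,21,-78.5,0,257,-99,0,-25,21,-78.5,0,257,-99,0,-25,21,-78.5], force=60)

```text
time_s: 0.9
eef_pos: [0.409, -0.3192, 0.2312]
tcp_rot: [2.064, 1.936, 0.486]
wrist_force: [0.0, 0.5, -0.7]
opening: 0.0856
grip_force: 0.0
```

```bash
python3 - <<'E'
from h import *
M=frame(-N,EX)
rel(GRIP+.07*N,M)
E
```

```text
shift mm [ -2.3 -11.   22.6] turn deg [ -4.87   4.23 -15.49] | 0.9 [ 0.409  -0.3192  0.2312] [ 0.   0.5 -0.7] [-0.94  0.19  1.94  0.5   0.84 -1.18] 0.0856 0.0
```

Request:
apply_moves(motion=[0,-2.3,-11,20,-4.9,4.2,-15.5,0,-2.3,-11,20,-4.9,4.2,-15.5,0,-2.3,-11,20,-4.9,4.2,-15.5,0,-2.3,-11,20,-4.9,4.2,-15.5])

```text
time_s: 1.3
eef_pos: [0.4063, -0.3212, 0.2078]
tcp_rot: [1.731, 2.149, 0.576]
wrist_force: [0.9, 0.4, 0.3]
opening: 0.0858
grip_force: 0.0
```

```bash
python3 - <<'E'
from h import *
M=frame(-N,EX)
rel(GRIP-.014*N,M)
p,d,W=cloud("wrist");save("w1",p)
E
```

```text
shift mm [ 0.9  1.1 86.8] turn deg [-0.09  0.11 -0.47] | 1.3 [ 0.4063 -0.3212  0.2078] [0.9 0.4 0.3] [-1.    0.24  1.97  0.67  0.86 -1.65] 0.0858 0.0
```

View pics/w1.png

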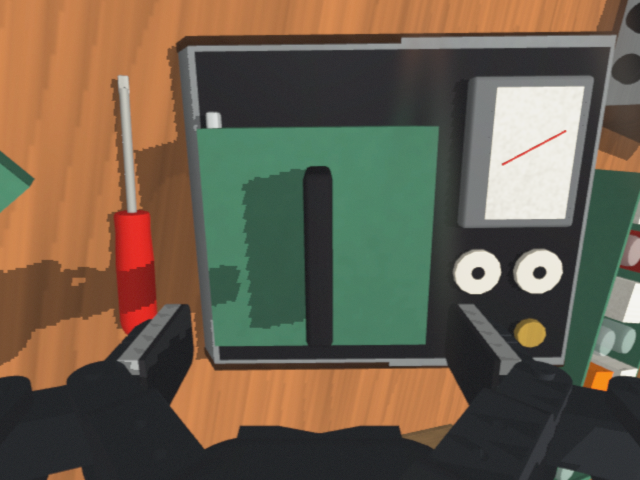

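The wrist view shows the rib at column 318, vertical and midway between the fingers at columns 150 and 490. I'll descend and grip.

Request:
apply_moves(motion=[0,1,1,40,0,0,0,0,1,1,70,0,0,-0.4,0,1,1,86,0,0,-0.4,0,1,1,86,0,0,-0.4,1,1,1,86,0,0,-0.4,1,1,1,86,0,0,-0.4,1,1,1,86,0,0,-0.4,1,1,1,86,0,0,-0.4], force=60)

```text
time_s: 2.15
eef_pos: [0.4492, -0.311, 0.1351]
tcp_rot: [1.72, 2.153, 0.573]
wrist_force: [-0.3, 0.4, 0.8]
opening: 0.0282
grip_force: 0.0
```

Request:
apply_moves(motion=[1,0,0,0,0,0,0,1,0,0,0,0,0,0,1,0,0,0,0,0,0])

```text
time_s: 2.45
eef_pos: [0.449, -0.3108, 0.1345]
tcp_rot: [1.721, 2.154, 0.573]
wrist_force: [-5.7, -0.8, 4.6]
opening: 0.0127
grip_force: 62.5
```

Request:
apply_moves(motion=[1,0,0,-10,0,0,0,1,0,0,-30,0,0,0,1,0,0,-50,0,0,0,1,0,0,-75,0,0,0,1,0,0,-100,0,0,0,1,0,0,-125,0,0,0,1,0,0,-140,0,0,0,1,0,0,-140,0,0,0])

```text
time_s: 3.25
eef_pos: [0.3805, -0.3264, 0.2575]
tcp_rot: [1.72, 2.152, 0.571]
wrist_force: [0.8, 1.0, -4.2]
opening: 0.0131
grip_force: 61.2
```

```bash
python3 - <<'E'
from h import *
y=np.radians(3.9)
M=frame(np.array([0,0,-1.]),np.array([np.cos(y),np.sin(y),0]))
rel([.46,-.31,.33],M)
rel([.56,.274,.33],M)
E
```

```text
shift mm [ -1.8 106.5 -22.3] turn deg [29.92 -2.01  8.64] | 3.25 [ 0.3805 -0.3264  0.2575] [ 0.8  1.  -4.2] [-1.06  0.15  1.94  0.61  0.98 -1.62] 0.0131 61.200488805770874
shift mm [546.1 303.4  87.9] turn deg [29.92 -2.01  8.64] | 3.25 [ 0.3805 -0.3264  0.2575] [ 0.8  1.  -4.2] [-1.06  0.15  1.94  0.61  0.98 -1.62] 0.0131 61.200488805770874
```

Request:
apply_moves(motion=[1,0,18,-4,5,0,1.5,1,0,36,-8,10,-1,3,1,-1,54,-12,15,-1,4.5,1,-1,72,-16,20,-1.5,6,1,-1,90,-20,25,-2,7.5,1,-2,106,-22,30,-2,8.6,1,-2,106,-22,30,-2,8.6])

```text
time_s: 3.95
eef_pos: [0.4628, -0.3088, 0.3274]
tcp_rot: [-2.137, -2.297, 0.002]
wrist_force: [-0.7, 1.5, -3.1]
opening: 0.0135
grip_force: 61.2
```

```bash
python3 - <<'E'
from h import *
y=np.radians(3.9)
M=frame(np.array([0,0,-1.]),np.array([np.cos(y),np.sin(y),0]))
rel([.56,.274,.33],M)
E
```

```text
shift mm [574.3 139.   -1.6] turn deg [-0.21 -0.14  0.24] | 3.95 [ 0.4628 -0.3088  0.3274] [-0.7  1.5 -3.1] [-0.67  0.28  1.5  -0.    1.36 -0.74] 0.0135 61.23580813407898
```

Request:
apply_moves(motion=[1,20,5,-1,0,0,0,1,55,13,-1,0,0,0,1,95,23,-1,0,0,0,1,135,33,-1,0,0,0,1,175,42,-1,0,0,0,1,215,52,-1,0,0,0,1,255,62,-1,0,0,0,1,295,71,-1,0,0,0])

```text
time_s: 4.75
eef_pos: [0.51, -0.0088, 0.3281]
tcp_rot: [-2.139, -2.294, -0.001]
wrist_force: [0.7, 0.0, -3.1]
opening: 0.013
grip_force: 61.2
```

Request:
apply_moves(motion=[1,40,10,0,0,0,0,1,80,20,0,0,0,0,1,120,29,0,0,0,0,1,160,39,0,0,0,0,1,200,48,0,0,0,0,1,235,57,0,0,0,0,1,260,63,0,0,0,0,1,275,66,0,0,0,0])

```text
time_s: 5.55
eef_pos: [0.5568, 0.2699, 0.3282]
tcp_rot: [-2.137, -2.295, 0.001]
wrist_force: [0.0, -0.1, -3.0]
opening: 0.0132
grip_force: 61.2
```

```bash
python3 - <<'E'
from h import *
y=np.radians(3.9)
M=frame(np.array([0,0,-1.]),np.array([np.cos(y),np.sin(y),0]))
rel([.56,.274,.33],M)
p,d,W=cloud("side");save("s2",p)
v,u=np.mgrid[0:480,0:640]
hsv=cv2.cvtColor(p,cv2.COLOR_RGB2HSV)
k=(hsv[...,0]>60)&(hsv[...,0]<95)&(hsv[...,1]>80)&(abs(W[...,0]-.56)<.12)&(abs(W[...,1]-.274)<.12)
Q=W[k];print(len(Q),np.percentile(Q,[1,99],axis=0).round(3))
E
```

```text
shift mm [ 3.9  3.5 -1.8] turn deg [-0.24 -0.19  0.19] | 5.55 [0.5568 0.2699 0.3282] [ 0.  -0.1 -3. ] [0.37 0.41 1.33 0.   1.41 0.3 ] 0.0132 61.237478256225586
1195 [[0.49  0.256 0.317]
 [0.617 0.334 0.326]]
```

View pics/s2.png

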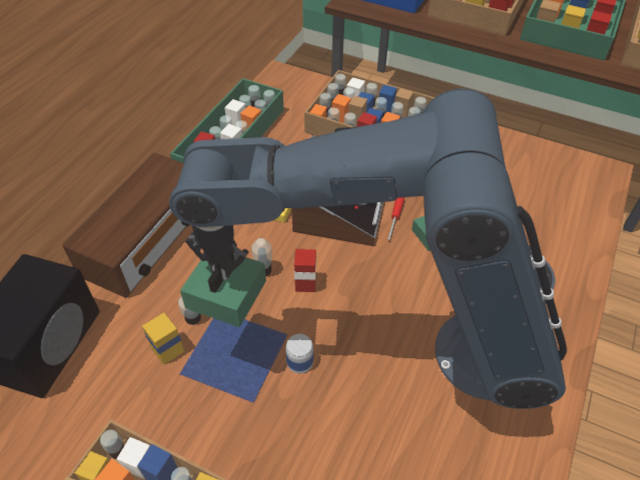

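The cover is held level at about (225,285), with its top at z 0.322, 6 mm below the TCP as planned. It clears the tin and cartons, so I'll lower it.

Request:
apply_moves(motion=[1,4,3,30,0,0,0,1,4,3,65,0,0,0,1,4,3,100,0,0,0,1,4,3,135,0,0,0,1,4,3,170,0,0,0,1,4,3,205,0,0,0,1,4,3,235,0,0,0,1,4,3,242,0,0,0])

```text
time_s: 6.4
eef_pos: [0.5574, 0.2713, 0.0842]
tcp_rot: [-2.139, -2.292, 0.008]
wrist_force: [-0.4, -0.2, -2.4]
opening: 0.0134
grip_force: 61.1
```

Request:
apply_moves(motion=[1,0,0,2,0,0,0,1,0,0,4,0,0,0,1,0,0,6,0,0,0,1,0,0,8,0,0,0])

```text
time_s: 6.8
eef_pos: [0.5599, 0.2734, 0.0809]
tcp_rot: [-2.141, -2.296, -0.003]
wrist_force: [-0.3, -0.5, -2.8]
opening: 0.0132
grip_force: 61.1
```

Request:
apply_moves(motion=[1,0,0,1,0,0,0,1,0,0,2,0,0,0,1,0,0,3,0,0,0,1,0,0,3,0,0,0])

```text
time_s: 7.2
eef_pos: [0.5593, 0.2732, 0.0767]
tcp_rot: [-2.14, -2.295, 0.0]
wrist_force: [0.7, 0.2, -2.5]
opening: 0.0134
grip_force: 61.1
```

Request:
apply_moves(motion=[1,0,0,1,0,0,0,1,0,0,2,0,0,0,1,0,0,2,0,0,0])

```text
time_s: 7.5
eef_pos: [0.5595, 0.2736, 0.0755]
tcp_rot: [-2.14, -2.295, -0.001]
wrist_force: [-3.3, 0.7, 4.4]
opening: 0.0133
grip_force: 62.3
```

Request:
apply_moves(motion=[1,0,0,0.6,0,0,0,1,0,0,0.6,0,0,0,0.7,0,0,0.6,0,0,0,0.5,0,0,0.6,0,0,0,0.4,0,0,0.6,0,0,0,0.4,0,0,0.6,0,0,0], force=20)

```text
time_s: 8.1
eef_pos: [0.5594, 0.2732, 0.0741]
tcp_rot: [-2.14, -2.295, -0.0]
wrist_force: [-0.3, -0.1, 0.1]
opening: 0.0513
grip_force: 0.0
```

Request:
apply_moves(motion=[0.4,0,0,-15,0,0,0,0.4,0,0,-40,0,0,0,0.4,0,0,-80,0,0,0,0.2,0,0,-120,0,0,0,0.1,0,0,-160,0,0,0,0,0,0,-200,0,0,0,0,0,0,-240,0,0,0,0,0,0,-260,0,0,0])

```text
time_s: 8.9
eef_pos: [0.5604, 0.2727, 0.3395]
tcp_rot: [-2.142, -2.297, -0.008]
wrist_force: [-0.1, 0.4, -0.1]
opening: 0.0857
grip_force: 0.0
```

```bash
cat > m2.py <<'E'
from h import *
p,d,W=cloud("top");save("t2",p)
hsv=cv2.cvtColor(p,cv2.COLOR_RGB2HSV);H,S,V=[hsv[...,i].astype(int) for i in range(3)]
v,u=np.mgrid[0:480,0:640]
k=(H>60)&(H<95)&(S>80)&(abs(W[...,0]-.56)<.12)&(abs(W[...,1]-.274)<.12)
Q=W[k];print("cover",len(Q),np.percentile(Q,[1,50,99],axis=0).round(3) if len(Q) else "")
red=((H<8)|(H>172))&(S>150)&(u>360)&(u<465)&(v>170)&(v<285)
n,l,st,ce=cv2.connectedComponentsWithStats(red.astype(np.uint8))
for i in range(1,n):
    if st[i,4]>3:
        q=W[l==i];print(st[i],np.nanmedian(q,0).round(4))
save("t2c",cv2.resize(p[165:305,350:475],None,fx=4.8,fy=4.2,interpolation=2))
rel([.56,.274,.33],np.eye(3))
E
python3 m2.py
```

```text
cover 1929 [[0.492 0.205 0.026]
 [0.549 0.264 0.069]
 [0.623 0.329 0.111]]
[412 244  13  29 216] [ 0.4587 -0.3038  0.1053]
[396 256   5   5  20] [ 0.4658 -0.2575  0.0713]
shift mm [ 1.1 -0.9 11.6] turn deg [-122.75 -131.63   -0.7 ] | 8.95 [0.5609 0.2729 0.3416] [-0.  -0.4  3.1] [0.38 0.4  1.3  0.   1.43 0.31] 0.0855 0.0
```

View pics/t2c.png

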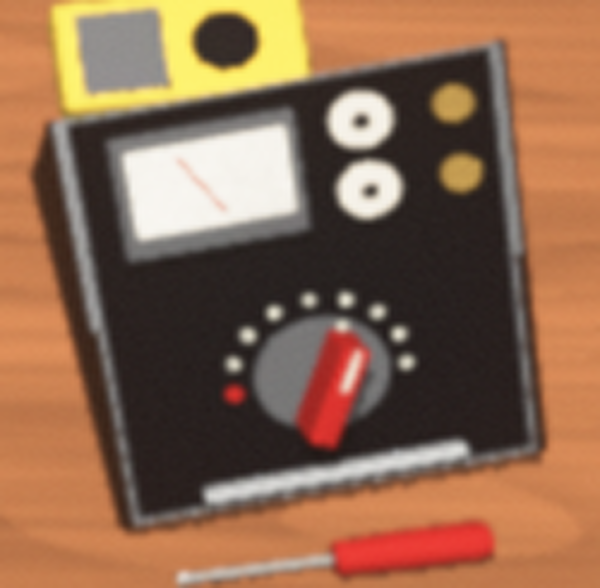

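The crop shows the dial uncovered with its pointer at the dot at (345,300). Counting from the red stop dot at (234,394), that is the sixth click, so 2.09 rad. The cover stands on the mat with its top at z 0.069, against the expected 0.068.

```bash
cat >> h.py <<'E'
def dialM(az): return frame(-N, R.from_rotvec(-N*np.radians(az)).apply(EX))
E
python3 - <<'E'
from h import *
foot=np.array([.478,-.2994,.0715])
rel(foot+.15*N,dialM(114))
E
```

```text
shift mm [-577.3 -197.5  136.1] turn deg [-16.57  29.84 102.49] | 8.95 [0.5609 0.2729 0.3416] [-0.  -0.4  3.1] [0.38 0.4  1.3  0.   1.43 0.31] 0.0855 0.0
```

Request:
apply_moves(motion=[0,-30,-10,0,-1,2,7,0,-70,-24,0,-2,4,14,0,-115,-40,0,-3,6,21,0,-160,-55,0,-4.5,8,28,0,-205,-70,10,-6,10,35,0,-250,-85,20,-7,12,42,0,-295,-100,30,-8,14,49,0,-340,-116,40,-9,16,56])

```text
time_s: 9.75
eef_pos: [0.467, -0.0761, 0.2941]
tcp_rot: [-2.856, -0.962, -0.447]
wrist_force: [1.6, -0.0, 0.6]
opening: 0.0856
grip_force: 0.0
```

```bash
python3 - <<'E'
from h import *
foot=np.array([.478,-.2994,.0715])
rel(foot+.15*N,dialM(114))
E
```

```text
shift mm [-213.6  153.2   29.5] turn deg [-7.15 14.11 46.29] | 9.75 [ 0.467  -0.0761  0.2941] [ 1.6 -0.   0.6] [-0.41  0.05  1.89  0.31  1.06  0.38] 0.0856 0.0
```

Request:
apply_moves(motion=[0,-35,25,5,-1,2,7,0,-70,50,10,-2,4,14,0,-105,75,15,-3,6,21,0,-140,100,20,-4,8,28,0,-175,125,25,-5,10.5,35,0,-213,153,29,-6.3,12.3,41,0,-213,153,29,-7.1,14.1,46.3,0,-213,153,29,-7.1,14.1,46.3])

```text
time_s: 10.55
eef_pos: [0.4061, -0.3147, 0.2017]
tcp_rot: [-2.872, 0.28, -0.729]
wrist_force: [0.5, 0.6, 0.6]
opening: 0.0853
grip_force: 0.0
```

```bash
cat > m3.py <<'E'
from h import *
p,d,W=cloud("wrist");save("w3",p)
hsv=cv2.cvtColor(p,cv2.COLOR_RGB2HSV);H,S,V=[hsv[...,i].astype(int) for i in range(3)]
ok=~np.isnan(W[...,0])
roi=ok&(np.linalg.norm(W-np.array([.47,-.3,.085]),axis=-1)<.09)
blk=roi&(V<70)&(abs((W-np.array([.478,-.2994,.0715]))@N)<.012)
P=W[blk];o=P.mean(0);n=np.linalg.svd(P-o,full_matrices=False)[2][2];n*=np.sign(n[2]);print("panel n",n,"N",N,len(P))
red=roi&((H<8)|(H>172))&(S>140)
h=(W-o)@N
print("max h red",np.percentile(h[red],[50,90,99]))
t=roi&(h>.041)&(h<.052); Q=W[t]; print("top",t.sum())
EY=np.cross(N,EX)
r=cv2.minAreaRect(np.stack([(Q-o)@EX,(Q-o)@EY],1).astype(np.float32)*1000);print(r)
ctr=o+EX*r[0][0]/1e3+EY*r[0][1]/1e3; print("foot",ctr)
dv=np.linalg.svd((Q-Q.mean(0)),full_matrices=False)[2][0]; print("bar az (cw from EX)",np.degrees(np.arctan2(-(dv@EY),dv@EX)))
disc=roi&(abs(h-.009)<.006)&(S<60)&(V>70);print("disc",disc.sum(),np.median(h[disc]) if disc.any() else 0)
print("z panel check: foot z",ctr[2])
rel(ctr+.011*N,dialM(114))
E
python3 m3.py
```

```text
panel n [-0.48719736 -0.11058941  0.86626134] N [-0.48757468 -0.11077425  0.866025  ] 33872
max h red [0.04459877 0.0456224  0.0463999 ]
top 2745
((-8.653295516967773, -6.539432525634766), (15.692032814025879, 65.92790985107422), 66.75144958496094)
foot [ 0.48283425 -0.30453012  0.07282188]
bar az (cw from EX) -156.69671508112512
disc 8920 0.009092384944846196
z panel check: foot z 0.0728218806800788
shift mm [  4.9   6.4 139.3] turn deg [-0.12  0.22  0.3 ] | 10.6 [ 0.4066 -0.3143  0.2022] [0.1 0.2 0.3] [-1.    0.25  1.98  0.68  0.85  0.32] 0.0854 0.0
```

View pics/w3.png

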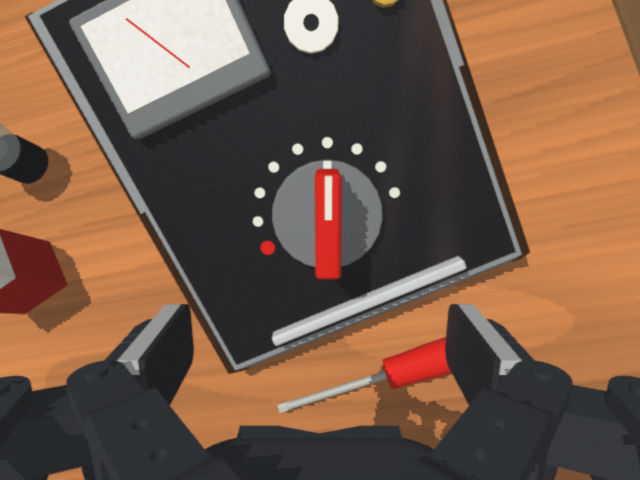

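The wrist view shows the pointer up at the sixth dot, (327,142), with the red dot at (267,247). The axis foot is at z 0.0728 against the given 0.0725, and the bar measures 66 x 16 mm at 23.3°. I'll descend to the bar and stay clear of the disc.

Request:
apply_moves(motion=[0,5,6.4,30,0,0,0,0,5,6.4,65,0,0,0,0,5,6.4,100,0,0,0,0,5,6.4,125,0,0,0,0,5,6.4,133,0,0,0,0,5,6.4,133,0,0,0], force=25)

```text
time_s: 11.2
eef_pos: [0.4754, -0.3057, 0.0877]
tcp_rot: [-2.873, 0.27, -0.729]
wrist_force: [-0.4, 0.0, 1.6]
opening: 0.0854
grip_force: 0.0
```

```bash
python3 - <<'E'
from h import *
F=np.array([.48283,-.30453,.0728])
rel(F+.017*N,dialM(113.7))
E
```

```text
shift mm [-0.7  0.9 -0.4] turn deg [-0.2   0.24  0.1 ] | 11.2 [ 0.4754 -0.3057  0.0877] [-0.4  0.   1.6] [-0.87  0.51  1.95  0.88  0.61  0.17] 0.0854 0.0
```

Request:
apply_moves(motion=[0.5,-0.6,0.8,0,0,0,0,0.7,-0.6,0.8,0,0,0,0,0.75,-0.6,0.8,0,0,0,0,0.8,-0.6,0.8,0,0,0,0,0.85,-0.6,0.8,0,0,0,0,0.9,-0.6,0.8,0,0,0,0,0.95,-0.6,0.8,0,0,0,0,1,-0.6,0.8,0,0,0,0], force=25)

```text
time_s: 12.0
eef_pos: [0.4743, -0.3062, 0.088]
tcp_rot: [-2.871, 0.273, -0.73]
wrist_force: [-5.9, 7.3, 12.5]
opening: 0.0153
grip_force: 29.1
```

Request:
apply_moves(motion=[1,0,0,0,0,0,0,1,0,0,0,0,0,0])

```text
time_s: 12.2
eef_pos: [0.4743, -0.3062, 0.088]
tcp_rot: [-2.871, 0.273, -0.73]
wrist_force: [-4.0, 7.7, 13.1]
opening: 0.0156
grip_force: 29.1
```

```bash
python3 - <<'E'
from h import *
F=np.array([.48283,-.30453,.0728])
rel(F+.017*N,dialM(114)); print(observe()["torque"])
E
```

```text
shift mm [0.  0.2 0.5] turn deg [-0.25  0.18  0.26] | 12.2 [ 0.4743 -0.3062  0.088 ] [-4.   7.7 13.1] [-0.87  0.51  1.95  0.88  0.62  0.17] 0.0156 29.083055555820465
[ 1.04569751 -0.00801775  0.57171783]
```

Request:
apply_moves(motion=[1,0,0,-0.3,0,0,-4,1,0,0,-0.3,0,0,-9,1,0,0,-0.3,0,0,-14,1,0,0,-0.3,0,0,-19,1,0,0,-0.3,0,0,-24,1,0,0,-0.3,0,0,-29,1,0,0,-0.3,0,0,-34,1,0,0,-0.3,0,0,-40])

```text
time_s: 13.0
eef_pos: [0.4743, -0.3063, 0.088]
tcp_rot: [2.925, 0.766, 0.808]
wrist_force: [-1.0, 6.8, 7.9]
opening: 0.0153
grip_force: 28.2
```

```bash
python3 - <<'E'
from h import *
F=np.array([.48283,-.30453,.0728])
rel(F+.017*N,dialM(74)); s=observe();print(s["torque"],s["wrist_force"]@N)
E
```

```text
shift mm [-0.1  0.1  0.5] turn deg [-0.3  -0.01  0.46] | 13.0 [ 0.4743 -0.3063  0.088 ] [-1.   6.8  7.9] [-0.87  0.51  1.95  0.88  0.62 -0.53] 0.0153 28.237179815769196
[ 0.78249261 -0.34146603  0.42316922] 6.623422366483716
```

Request:
apply_moves(motion=[1,0,0,0,0,0,-5,1,0,0,0,0,0,-10,1,0,0,0,0,0,-15,1,0,0,0,0,0,-20,1,0,0,0,0,0,-25,1,0,0,0,0,0,-30,1,0,0,0,0,0,-35,1,0,0,0,0,0,-40])

```text
time_s: 13.8
eef_pos: [0.4744, -0.3064, 0.088]
tcp_rot: [2.358, 1.63, 0.714]
wrist_force: [-1.1, 7.4, 6.4]
opening: 0.0156
grip_force: 28.3
```

Request:
apply_moves(motion=[1,0,0,0,0,0,-5,1,0,0,0,0,0,-10,1,0,0,0,0,0,-15,1,0,0,0,0,0,-20,1,0,0,0,0,0,-25,1,0,0,0,0,0,-30,1,0,0,0,0,0,-35,1,0,0,0,0,0,-38])

```text
time_s: 14.6
eef_pos: [0.4745, -0.3063, 0.0881]
tcp_rot: [1.629, 2.215, 0.561]
wrist_force: [-0.1, 7.4, 8.0]
opening: 0.0157
grip_force: 28.4
```

```bash
cat > m4.py <<'E'
from h import *
F=np.array([.48283,-.30453,.0728])
rel(F+.017*N,dialM(-6)); s=observe();print(s["torque"]@N,s["wrist_force"]@N)
p,d,W=cloud("wrist")
hsv=cv2.cvtColor(p,cv2.COLOR_RGB2HSV);H,S,V=[hsv[...,i].astype(int) for i in range(3)]
h=(W-F)@N
k=((H<8)|(H>172))&(S>140)&(abs(h-.046)<.006)&(np.linalg.norm(W-F-.046*N,axis=-1)<.045)
Q=W[k];EY=np.cross(N,EX);print(k.sum())
r=cv2.minAreaRect(np.stack([(Q-F)@EX,(Q-F)@EY],1).astype(np.float32)*1000);print(r)
dv=np.linalg.svd(Q-Q.mean(0),full_matrices=False)[2][0];a=np.degrees(np.arctan2(-(dv@EY),dv@EX));print("bar az mod 180",a%180,"click =",[((x+96)/24) for x in (a%180-180,a%180)])
save("w"+str(int(s["time_s"]*100)),p)
E
python3 m4.py
```

```text
shift mm [-0.1 -0.3  0.5] turn deg [-0.03 -0.29 -1.54] | 14.6 [ 0.4745 -0.3063  0.0881] [-0.1  7.4  8. ] [-0.87  0.51  1.95  0.88  0.62 -1.89] 0.0157 28.40206950902939
0.13603801716032485 6.211225823117075
8343
((-0.09247207641601562, 1.4054813385009766), (16.41053009033203, 63.243804931640625), 3.991166353225708)
bar az mod 180 85.3722995426159 click = [np.float64(0.05717914760899608), np.float64(7.557179147608996)]
```

Request:
apply_moves(motion=[1,0,0,0,0,0,-1,1,0,0,0,0,0,-2,1,0,0,0,0,0,-3,1,0,0,0,0,0,-3,1,0,0,0,0,0,-3])

```text
time_s: 15.15
eef_pos: [0.4745, -0.3064, 0.0881]
tcp_rot: [1.57, 2.248, 0.548]
wrist_force: [0.3, 6.4, 7.5]
opening: 0.0158
grip_force: 28.4
```

```bash
python3 m4.py; cp pics/w15*.png pics/stop.png; ls pics
```

```text
shift mm [-0.  -0.3  0.5] turn deg [-0.02 -0.29  1.24] | 15.15 [ 0.4745 -0.3064  0.0881] [0.3 6.4 7.5] [-0.87  0.51  1.95  0.88  0.62 -1.94] 0.0158 28.367008566856384
-0.08865343879695294 5.606514342138841
8255
((-0.037104129791259766, 1.6362648010253906), (16.15972328186035, 63.096343994140625), 6.9348464012146)
bar az mod 180 82.74262237431854 click = [np.float64(-0.052390734403394035), np.float64(7.447609265596607)]
crop.png
s2.png
side.png
stop.png
t2.png
t2c.png
top.png
w1.png
w1460.png
w1515.png
w3.png
```

View pics/stop.png

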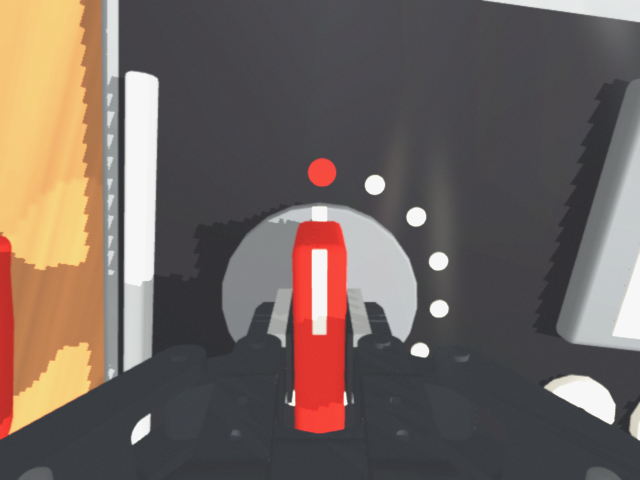

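The pointer at (320,215) lines up with the red stop dot at (321,172), so the dial is at its anticlockwise end with only a light load. Next is three clicks (72°) clockwise.

Request:
apply_moves(motion=[1,0,0,0,0,0,4,1,0,0,0,0,0,9,1,0,0,0,0,0,14,1,0,0,0,0,0,19,1,0,0,0,0,0,24,1,0,0,0,0,0,29,1,0,0,0,0,0,34,1,0,0,0,0,0,39])

```text
time_s: 16.0
eef_pos: [0.4744, -0.3064, 0.0881]
tcp_rot: [2.33, 1.66, 0.709]
wrist_force: [0.1, 6.7, 7.6]
opening: 0.0157
grip_force: 28.4
```

Request:
apply_moves(motion=[1,0,0,0,0,0,5,1,0,0,0,0,0,10,1,0,0,0,0,0,15,1,0,0,0,0,0,20,1,0,0,0,0,0,25,1,0,0,0,0,0,30,1,0,0,0,0,0,33.5,1,0,0,0,0,0,33.5])

```text
time_s: 16.8
eef_pos: [0.4744, -0.3063, 0.088]
tcp_rot: [2.831, 0.961, 0.796]
wrist_force: [-0.6, 7.7, 7.6]
opening: 0.0155
grip_force: 28.5
```

```bash
python3 m4.py
```

```text
shift mm [-0.1  0.1  0.5] turn deg [ -0.22  -0.23 -71.38] | 16.8 [ 0.4744 -0.3063  0.088 ] [-0.6  7.7  7.6] [-0.87  0.51  1.95  0.88  0.62 -0.67] 0.0155 28.453769981861115
-0.008847299524419597 5.984999886660731
8313
((1.827920913696289, 0.5341796875), (63.113853454589844, 16.095684051513672), 24.271728515625)
bar az mod 180 155.33616056439467 click = [np.float64(2.9723400235164448), np.float64(10.472340023516445)]
```

Request:
apply_moves(motion=[0.8,0,0,0,0,0,0,0.6,0,0,0,0,0,0,0.4,0,0,0,0,0,0,0.2,0,0,0,0,0,0,0,0,0,0,0,0,0,0,0,0,0,0,0,0])

```text
time_s: 17.45
eef_pos: [0.4741, -0.3073, 0.0874]
tcp_rot: [2.828, 0.962, 0.793]
wrist_force: [-1.1, 0.3, 1.9]
opening: 0.0847
grip_force: 0.0
```

Request:
apply_moves(motion=[0,0,0,-15,0,0,0,0,0,0,-40,0,0,0,0,0,0,-70,0,0,0,0,0,0,-100,0,0,0,0,0,0,-130,0,0,0,0,0,0,-150,0,0,0,0,0,0,-150,0,0,0,0,0,0,-150,0,0,0])

```text
time_s: 18.25
eef_pos: [0.4014, -0.3243, 0.2173]
tcp_rot: [2.828, 0.962, 0.793]
wrist_force: [0.7, 0.1, -0.3]
opening: 0.0853
grip_force: 0.0
```

```bash
python3 m4.py; python3 - <<'E'
from h import *
p,d,W=cloud("top");save("end",p)
E
```

```text
shift mm [  0.9  -0.5 150. ] turn deg [-2.000e-01 -7.000e-02 -7.128e+01] | 18.25 [ 0.4014 -0.3243  0.2173] [ 0.7  0.1 -0.3] [-1.02  0.23  1.96  0.65  0.89 -0.51] 0.0853 0.0
-0.014204673615030135 -0.6550219339049184
2030
((0.0065898895263671875, -0.2912635803222656), (66.09442901611328, 15.315144538879395), 24.394529342651367)
bar az mod 180 155.37972119995345 click = [np.float64(2.9741550499980605), np.float64(10.47415504999806)]
```

View pics/end.png

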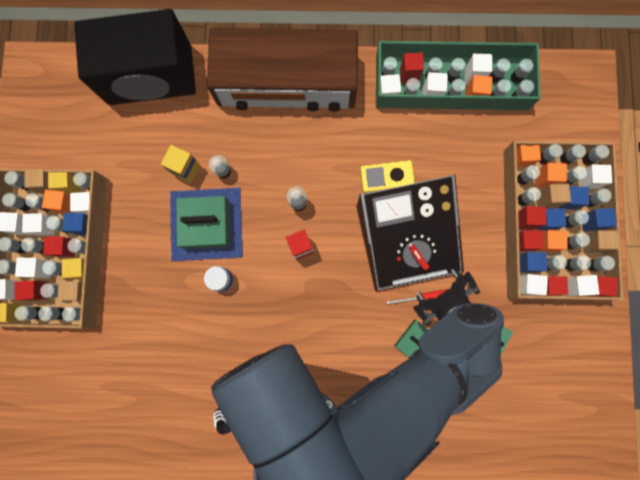

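The final view shows the cover upright on the mat at (204,222), the dial resting on its fourth dot (three clicks from the stop), and everything else in place.

```bash
python3 -c "
from cell import hand_in
print(hand_in())"
```

```text
the job is handed in; nothing more can be done
None
```

The green cover is upright on the blue mat, the red dial went to its anticlockwise stop and rests three clicks back with the gripper clear, the other things look unmoved in the last picture, and the job was handed in at about 18 s (the hand-in returned no verdict).

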